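Bleed a pressure valve and take off its cap of unknown thread hand

TASK

On the pressure-valve body that stands nearer the robot, first bleed it: take the steel rod from its holder, push it fully home down the narrow vent tube and leave it standing there. Then unscrew that valve's round black cap, which may be right- or left-handed, so try it both ways, and lift it off straight up; finish while still holding it in the gripper, still, about 10 cm above its socket. Leave the spare valve with its cap, and everything else on the ledge, alone.

Things in the scene. Friction and masses are not known exactly. Their poses are not given: they have to be found in the camera images.
- valve_a: One of two alike steel valve bodies, fixed; they may swap places: work on the front one (x under 0.63 m), the other is the spare at the back. Origin: centre of the foot's underside, z up, own y from vent tube (y -45) to capped socket (y +45). Foot 70 (x) by 170 by 8, body 56 by 150 up to height 25, collar 56 across up to height 45, vent tube up to height 60.
- cap_a: Cap of valve a, about 70 g: round black head 46 across, 28 high, a steel ridge 36 by 6 by 4 high across its top along the cap's x (at first along the valve's x). Below, a steel stem 20 across, 13 long, with two lugs (36 across) under a flange: it lifts only once unscrewed. Origin: centre of the head's underside, z up along its axis.
- vent_a (a point): Centre of the mouth of valve a's vent tube, height 60; axes as the valve's. Bore 12 across, 35 deep, flaring to about 15 in the top 8; tube 20 across outside, 24 at the rim.
- socket_a (a point): Centre of valve a's collar top, height 45, axes as the valve's; the cap's origin when on. The cap turns easily 60 degrees (53 to 67 will do) one way from its start, then lifts straight out; firm stop at 68. The other way: firm stop after 4 degrees. One valve is left-handed, the other right-handed; nothing shows which.
- valve_b: One of two alike steel valve bodies, fixed; they may swap places: work on the front one (x under 0.63 m), the other is the spare at the back. Origin: centre of the foot's underside, z up, own y from vent tube (y -45) to capped socket (y +45). Foot 70 (x) by 170 by 8, body 56 by 150 up to height 25, collar 56 across up to height 45, vent tube up to height 60.
- cap_b: Cap of valve b, about 70 g: round black head 46 across, 28 high, a steel ridge 36 by 6 by 4 high across its top along the cap's x (at first along the valve's x). Below, a steel stem 20 across, 13 long, with two lugs (36 across) under a flange: it lifts only once unscrewed. Origin: centre of the head's underside, z up along its axis.
- vent_b (a point): Centre of the mouth of valve b's vent tube, height 60; axes as the valve's. Bore 12 across, 35 deep, flaring to about 15 in the top 8; tube 20 across outside, 24 at the rim.
- socket_b (a point): Centre of valve b's collar top, height 45, axes as the valve's; the cap's origin when on. The cap turns easily 60 degrees (53 to 67 will do) one way from its start, then lifts straight out; firm stop at 68. The other way: firm stop after 4 degrees. One valve is left-handed, the other right-handed; nothing shows which.
- rod: Steel bleed rod, about 60 g: shaft 8 across and 30 long with a tapered tip, below a round handle 18 across and 32 high. Origin: the tip's lowest point; z up along the rod to the handle (handle from 30 to 62). At first it stands in the holder, its handle's shoulder on the holder's rim at height 45 (origin at height 15, handle from height 45 to 77).
- holder: White plastic holder, fixed: foot 70 by 70 by 8, upright tube like the vent tube, rim at height 45. Origin: centre of the underside.
- weight_1: Steel whistle weight, 28 across, 36 high, lying loose on the ledge; origin at the centre of its underside. To be left alone.
- weight_2: Second steel whistle weight, 28 across, 36 high, lying loose on the ledge; origin at the centre of its underside. To be left alone.
- lid_knob: Blue plastic lid knob, 40 across, 34 high, lying loose on the ledge; origin at the centre of its underside. To be left alone.
- gasket: Black rubber gasket ring, 80 across, 8 high, lying loose on the ledge; origin at the centre of its underside. To be left alone.
- separator: Aluminium separator plate 60 by 90 by 4, lying loose on the ledge; origin at the centre of its underside. To be left alone.
- spoon_rest: White ceramic spoon rest, round dish 96 across, 22 high, lying loose on the ledge; origin at the centre of its underside. To be left alone.

How it is judged:
By the outcome, as a careful person would: the job done as asked, in the order asked, and still so for the second after the job is handed in, while the arm keeps its last pose, push and grip.
It also fails if it takes over 50 s, if anything falls off the work surface, if the arm or the gripper's body presses on something with over 40 N, if the wrist force passes 120 N, or if a joint passes its speed limit or range.

ROBOT

A 6-joint arm with a two-finger parallel gripper is mounted at the origin on the work surface. World frame = base frame: x ahead of the robot, y to its left, z up, the work surface at z = 0. Lengths are in mm, angles in rad, forces in N, time in s.
With the tool pointing down it reaches from about 375 to 975 mm from the base axis. Payload 3.8 kg.
Tool frame: the origin (TCP) lies at the very end of the fingers, on their centre line; the grasp point (between the pads) lies 19 mm behind it; z points along the fingers, y is the line along which they close (so a half turn about z gives the same grasp; the last joint's range is limited). The gripper opens to 88 mm and grips with 3 to 60 N. Pads are 18 mm wide; open, the fingers measure 123 mm over their backs; the gripper's body (75 mm by 187 mm) begins 45 mm behind the grasp point.
Start: joints at [1.293, 0.264, 1.604, -0, 1.274, -0.037], TCP at [160.972, 655.52, 238.706] pointing down, gripper open.
Joint ranges: [-2.63, 2.63], [-0.94, 2.18], [0.31, 2.57], [-1.31, 4.45], [0, 2.66], [-2.55, 2.55]. Speed limits (rad/s): [2.57, 2.57, 3.14, 3.14, 3.14, 3.14].

INTERFACE

Orientations are given as [roll, pitch, yaw] about the fixed x, y, z axes, in that order (R = Rz(yaw) Ry(pitch) Rx(roll)).
In Python, from plant import state, camera, hand_in gives the robot as it stands. The module is installed in compiled form; this text tells all that it offers.
- The arm moves only by the shell command python3 -m creep 'ROWS'. ROWS is JSON, one flat list of numbers, 7 for each row, row after row: the shift along the tool's x, y, z normalised to -1 to 1, where 1 is 0.3 m, then the turn, a rotation vector about the tool's x, y, z normalised to -1 to 1, where 1 is 60 degrees, then the opening, from -1 (shut) to 1 (fully open). A call has 1 to 20 rows; each row shifts and turns the commanded pose from where the row before left it, along the tool's axes as they then stand; what a row does not reach is not made up. A row lasts 1/10 s, in which the tool goes at most 50 mm and 8.59 degrees, less where a joint would pass 70% of its speed; a pose out of reach is approached as far as the arm can. A call with a number of a shift or a turn outside -1 to 1 is refused whole. A call with a gripper value outside its range is refused whole. The fingers move at their own pace and stop on an object; the grip force is fixed at half the most. Time passes only in rows, so rows that do not move let the fingers close. It gives the time, the measured TCP pose, the force, the opening and the grip force at its end, in the units of the state.
- state(): the state, without advancing time (a new reading comes with each control period).
- camera(name): name is "scene" or "top" or "wrist"; returns a dict with "pixels" (384x512x3 uint8, red, green, blue), "range_z" (384x512 float32, mm along the optical axis (not along the pixel's ray), 0 where there is no reading), "intrinsics" (3x3 intrinsics, pixels), "dist" ([k1, k2, p1, p2, k3] as OpenCV has them; the pictures are not rectified), "R" (3x3) and "t" (3): a world point X has camera coordinates R X + t; the wrist camera has in their place "hand_eye" (4x4, takes a point from camera to tool coordinates, whose origin is the TCP and whose axes are the flange's). Camera axes: x right, y down, z forward; pixel columns grow to the right and rows downward; lengths in mm; the calibration is good to about 2 mm. A picture is of the moment at which its call begins: read the wrist's pose just before it.
- hand_in(): hands the job in; it is judged then, once.
The state is a dict: "time": time; "joints": joint angles; "qvel": joint speeds; "effort": joint torques, N m; "ee_pos": TCP position; "eef_rot": TCP orientation; "contact_force": force on the tool from outside, world axes, zero at the start; "wrist_torque": the same for the moment, N m; "width": opening from 0.0 (shut) to 1.0 (fully open); "finger_force": force on a finger pad.
Only numpy, scipy, OpenCV 4.12 (cv2) and the standard library are available. Lean on these libraries where they do the work, as an engineer would, in place of code of your own. Each camera call takes 0.05 s, during which the arm holds its last target. There are 200 camera calls.

## Working session

There is one attempt and no reset: what is moved stays moved. The work goes in short steps, Python scripts to look and compute and a shell command to move; the robot and the scene stay as the last step left them, time stands still between calls to the robot, and variables do not carry over. Pictures are saved under pics/ and viewed, at most 10 in all, crops included, and the job is handed in when it is done.

```bash
mkdir -p pics
cat > h.py <<'E'
import numpy as np, cv2
from plant import state, camera
def save(name,c): cv2.imwrite('pics/'+name, c['pixels'][:,:,::-1])
def cloud(c):
    h,w=c['range_z'].shape
    u,v=np.meshgrid(np.arange(w),np.arange(h))
    p=cv2.undistortPoints(np.stack([u,v],-1).reshape(-1,1,2).astype(float),c['intrinsics'],c['dist']).reshape(h,w,2)
    z=c['range_z'].astype(float)
    X=np.dstack([p[...,0]*z,p[...,1]*z,z])
    return (X-c['t'])@c['R']   # R^T (X-t)
E
python3 - <<'E'
from h import *
import pickle
print(state())
d={}
for n in ('top','scene'):
    c=camera(n); d[n]=c; save(n+'1.png',c); print(n,c['R'].tolist(),c['t'])
pickle.dump(d,open('d.pkl','wb'))
E
```

```text
{'time': 0.0, 'joints': array([ 1.29309897e+00,  2.64744815e-01,  1.60537003e+00, -3.02200383e-05,
        1.27368888e+00, -3.68689067e-02]), 'qvel': array([-7.82275138e-04, -1.92329157e-04, -1.63289680e-04,  1.56486856e-04,
        3.64515867e-05, -1.33457132e-03]), 'effort': array([ 2.27518751e-03, -5.02105880e+01, -3.56882715e+01,  7.30445492e-02,
        2.92153016e-02, -2.20351762e-04]), 'ee_pos': array([160.7889276 , 654.84011621, 237.3957608 ]), 'eef_rot': array([-3.13938202e+00, -5.26445220e-05,  2.90077302e+00]), 'contact_force': array([-0.02080075, -0.68024647, -0.29354751]), 'wrist_torque': array([0.00603751, 0.01536654, 0.03215234]), 'finger_force': 0.0, 'width': 1.0003169253480206}
top [[0.02176236658014472, -0.9997631700474291, -5.672342283559325e-05], [-0.9827093417972924, -0.021380712167490563, -0.18391632524477883], [0.1838715555630173, 0.004058197127569241, -0.982941901686417]] [ 21.41818304 570.22423334 973.63778174]
scene [[0.5373896696323476, 0.8432588484608144, -0.011263101925216604], [0.49783301694195936, -0.3279812125756648, -0.8028640055699741], [-0.680716262634369, 0.4258436787013961, -0.5960558120639031]] [-356.24146171 -202.20041652 1423.74777808]
```

View pics/top1.png

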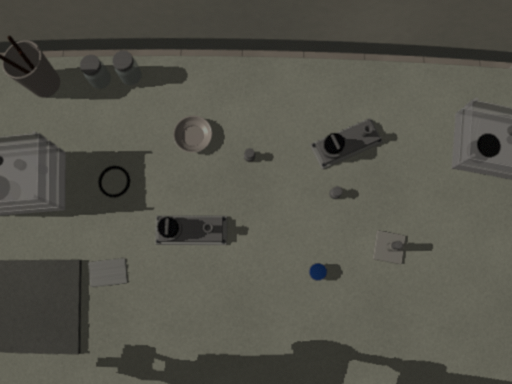

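View pics/scene1.png

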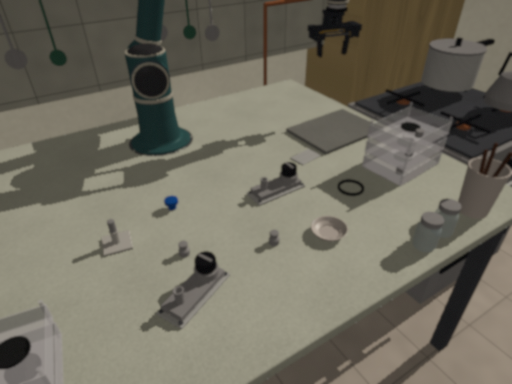

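The top view shows the front valve with its cap at (168,228) and vent at (208,228). The holder with the rod is at about (391,246), and the spare valve is at (347,144).

Run:
```python
from h import *
import pickle
d=pickle.load(open('d.pkl','rb'))
c=d['top']; P=cloud(c); z=P[...,2]
def comps(P,uv,r,lo,hi):
    z=P[...,2]; m=np.zeros(z.shape,np.uint8); u,v=uv
    s=(slice(v-r,v+r),slice(u-r,u+r)); m[s]=((z[s]>lo)&(z[s]<hi))
    n,l,st,ce=cv2.connectedComponentsWithStats(m)
    for i in range(1,n):
        if st[i,4]>5:
            q=P[l==i]; print(uv,(lo,hi),st[i,4],ce[i].round(1),q.mean(0).round(1),'mid',((q.max(0)+q.min(0))/2).round(1),np.ptp(q,axis=0).round(1))
comps(P,(168,228),18,60,90)
comps(P,(208,228),14,48,75)
comps(P,(190,229),45,15,35)
comps(P,(190,229),45,4,13)
comps(P,(396,245),25,60,95)
comps(P,(391,246),25,4,14)
print('table',np.median(z[300:340,200:300]))
big=cv2.resize(c['pixels'][190:290,140:420,::-1],None,fx=2.8,fy=2.8,interpolation=cv2.INTER_CUBIC)
cv2.imwrite('pics/crop1.png',np.clip(big*1.8,0,255).astype(np.uint8))
# rays
def ray(c,u,v,h):
    p=cv2.undistortPoints(np.array([[[u,v]]],float),c['intrinsics'],c['dist'])[0,0]
    dr=np.array([*p,1])@c['R']; o=-c['R'].T@c['t']; return o+dr*(h-o[2])/dr[2]
for u,v,h in((168,228,75),(208,228,60),(397,245,77)): print(ray(c,u,v,h).round(1))
```

```text
(168, 228) (60, 90) 348 [166.9 226.5] [495.  217.7  72.3] mid [495.6 218.4  69.9] [46.7 45.  18.7]
(208, 228) (48, 75) 58 [207.3 226.8] [498.2 128.9  58.3] mid [498.7 128.5  58. ] [20.2 20.9 12.1]
(190, 229) (15, 35) 11 [159.3 217.9] [520.3 245.8  24.5] mid [518.9 244.4  25. ] [7.4 9.6 4.4]
(190, 229) (15, 35) 976 [199.8 229. ] [496.7 149.6  24.3] mid [497.1 155.1  24.8] [ 58.3 115.   19.6]
(190, 229) (15, 35) 15 [208.3 227.5] [500.3 129.8  25.6] mid [500.6 130.1  27. ] [7.  8.9 9.1]
(190, 229) (15, 35) 25 [160.5 238.8] [471.5 240.4  23.4] mid [472.5 237.3  21.4] [11.  19.7 10.7]
(190, 229) (4, 13) 487 [194.1 231.6] [491.9 164.8   7.8] mid [496.9 173.3   8.5] [ 73.  169.4   8.8]
(396, 245) (60, 95) 53 [397.3 244.6] [ 464.8 -295.4   74.3] mid [ 464.9 -296.4   71.1] [15.5 15.3 20.7]
(391, 246) (4, 14) 715 [387.8 247. ] [ 464.5 -293.9    7.9] mid [ 465.9 -295.6    8.7] [78.1 79.4  9.3]
table -0.5215251505544526
[491.4 214.5  75. ]
[495.3 127.2  60. ]
[ 463.6 -293.8   77. ]
```

View pics/crop1.png

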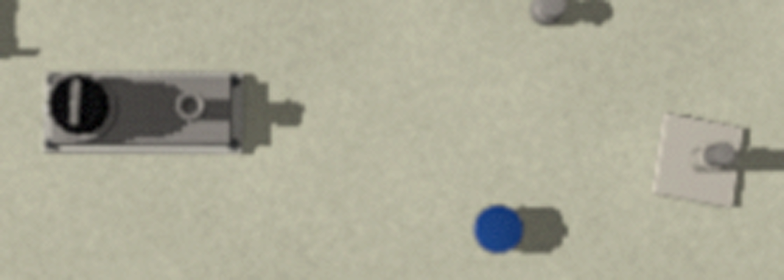

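The crop shows the front valve upright and aligned with world y. The cap ridge, at crop (75,103), lies along world x, and the rod handle is at (718,155). I'll turn the gripper so it closes along world x, then go to a point above the rod.

```bash
python3 -m creep '[0,0,0,0,0,0.141,1, 0,0,0,0,0,0.141,1, 0,0,0,0,0,0.141,1, 0,0,0,0,0,0.141,1, 0,0,0,0,0,0.141,1, 0,0,0,0,0,0.141,1, 0,0,0,0,0,0.141,1, 0,0,0,0,0,0.141,1, 0,0,0,0,0,0.141,1, 0,0.16,0,0,0,0,1, 0,0.16,0,0,0,0,1, 0,0.16,0,0,0,0,1, 0,0.16,0,0,0,0,1, 0,0.16,0,0,0,0,1, 0,0.16,0,0,0,0,1, -0.16,0,0,0,0,0,1, -0.16,0,0,0,0,0,1, -0.16,0,0,0,0,0,1, -0.16,0,0,0,0,0,1, -0.16,0,0,0,0,0,1]' && python3 -m creep '[-0.16,0,0,0,0,0,1, -0.16,0,0,0,0,0,1, -0.16,0,0,0,0,0,1, -0.16,0,0,0,0,0,1, -0.16,0,0,0,0,0,1, -0.16,0,0,0,0,0,1, -0.16,0,0,0,0,0,1, -0.16,0,0,0,0,0,1, -0.16,0,0,0,0,0,1, -0.16,0,0,0,0,0,1, -0.16,0,0,0,0,0,1, -0.16,0,0,0,0,0,1, -0.16,0,0,0,0,0,1, -0.16,0,0,0,0,0,1]'
```

```text
time: 2.1
ee_pos: [448.8, 413.7, 237.8]
eef_rot: [-3.141, 0.001, 1.572]
contact_force: [0.6, 0.1, 0.1]
width: 1.001
finger_force: 0.0
time: 3.5
ee_pos: [449.3, -258.0, 238.4]
eef_rot: [-3.141, -0.0, 1.571]
contact_force: [0.7, 0.0, -0.0]
width: 1.001
finger_force: 0.0
```

```bash
python3 -m creep '[-0.063,0.027,0.1,0,0,0,1, -0.06,0.026,0.1,0,0,0,1, 0,0,0,0,0,0,1, 0,0,0,0,0,0,1]'
cat >> h.py <<'E'
from scipy.spatial.transform import Rotation as Ro
def wrist():
    s=state(); c=camera('wrist')
    T=np.eye(4); T[:3,:3]=Ro.from_euler('xyz',s['eef_rot']).as_matrix(); T[:3,3]=s['ee_pos']
    M=T@np.array(c['hand_eye']); c['R']=M[:3,:3].T; c['t']=-c['R']@M[:3,3]
    return s,c
def blobs(P,lo,hi,box,mn=30):
    z=P[...,2]; x0,x1,y0,y1=box
    m=((z>lo)&(z<hi)&(P[...,0]>x0)&(P[...,0]<x1)&(P[...,1]>y0)&(P[...,1]<y1)).astype(np.uint8)
    n,l,st,ce=cv2.connectedComponentsWithStats(m)
    for i in range(1,n):
        if st[i,4]>mn:
            q=P[l==i]; pts=np.float32(q[:,:2]); (cx,cy),r=cv2.minEnclosingCircle(pts)
            print((lo,hi),st[i,4],'px',ce[i].round(0),'mean',q.mean(0).round(1),'circ',round(cx,1),round(cy,1),round(r,1),'p2p',np.ptp(q,axis=0).round(1))
E
python3 - <<'E'
from h import *
s,c=wrist(); save('w1.png',c); P=cloud(c); print(s['ee_pos'],s['eef_rot'])
b=(420,520,-350,-240)
blobs(P,70,90,b); blobs(P,40,50,b); blobs(P,5,12,b)
E
```

```text
time: 3.9
ee_pos: [465.0, -292.5, 177.6]
eef_rot: [-3.139, -0.002, 1.571]
contact_force: [0.8, -0.1, -0.5]
width: 0.997
finger_force: 0.0
[ 465.01327868 -292.50791896  177.62678304] [-3.13897243e+00 -2.14883327e-03  1.57109056e+00]
(70, 90) 301 px [254. 196.] mean [ 464.3 -294.5   75.8] circ 464.1 -295.2 8.9 p2p [16.4 16.9  7.8]
(40, 50) 123 px [255. 181.] mean [ 464.7 -289.9   44.7] circ 464.5 -295.3 11.2 p2p [21.3 16.2  7.3]
(5, 12) 2987 px [255. 173.] mean [ 464.5 -291.1    7.2] circ 464.7 -295.5 47.6 p2p [78.3 78.7  6.9]
```

View pics/w1.png

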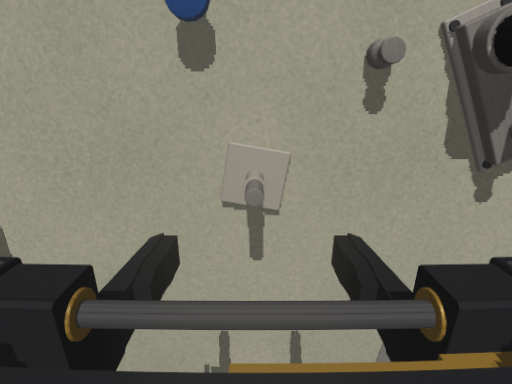

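The wrist picture shows the rod handle at (254,196), midway between the fingers. The measured position is (464.2, -295.2).

```bash
python3 -m creep '[-0.009,-0.003,0.15,0,0,0,1, 0,0,0.15,0,0,0,1, 0,0,0.08,0,0,0,1, 0,0,0.046,0,0,0,1, 0,0,0,0,0,0,-1, 0,0,0,0,0,0,-1, 0,0,0,0,0,0,-1, 0,0,0,0,0,0,-1, 0,0,0,0,0,0,-1, 0,0,0,0,0,0,-1]'; python3 -m creep '[0,0,0,0,0,0,-1, 0,0,0,0,0,0,-1]'
```

```text
time: 4.95
ee_pos: [465.4, -296.0, 51.6]
eef_rot: [3.141, 0.001, 1.572]
contact_force: [0.2, -0.1, -0.1]
width: 0.479
finger_force: 0.0
time: 5.15
ee_pos: [465.0, -295.8, 50.9]
eef_rot: [-3.142, -0.0, 1.572]
contact_force: [0.2, 0.3, -1.0]
width: 0.298
finger_force: 0.0
```

```bash
python3 -m creep '[0,0,0,0,0,0,-1, 0,0,0,0,0,0,-1, 0,0,0,0,0,0,-1]'; python3 -m creep '[0,0,-0.05,0,0,0,-1, 0,0,-0.13,0,0,0,-1, 0,0,-0.13,0,0,0,-1, 0,0,0,0,0,0,-1, 0,0,0,0,0,0,-1]'
python3 - <<'E'
from h import *
s,c=wrist(); P=cloud(c); save('w2.png',c); print(s['ee_pos'],s['eef_rot'],c['R'].T@-c['t'])
x,y,z=s['ee_pos']
b=(x-25,x+25,y-25,y+25)
for h in(-60,-20,-10,0,10,20): blobs(P,z+h-(0 if h>-60 else 0),z+h+10,b,10)
print('valve (spare/front seen?)');
E
```

```text
time: 5.45
ee_pos: [464.9, -295.7, 50.8]
eef_rot: [-3.141, -0.0, 1.572]
contact_force: [-1.1, 0.9, -0.2]
width: 0.193
finger_force: 30.0
time: 5.95
ee_pos: [466.0, -296.4, 146.1]
eef_rot: [3.138, 0.002, 1.572]
contact_force: [0.1, 0.7, -0.4]
width: 0.193
finger_force: 30.0
[ 466.01839866 -296.39580609  146.05591368] [3.13844525e+00 2.16945790e-03 1.57190873e+00] [ 466.12903402 -212.49666994  291.27012808]
(np.float64(126.05591368395244), np.float64(136.05591368395244)) 34 px [256. 231.] mean [ 467.1 -293.   128.1] circ 467.0 -294.4 3.5 p2p [6.9 2.6 4.5]
(np.float64(136.05591368395244), np.float64(146.05591368395244)) 124 px [256. 237.] mean [ 467.  -289.3  143.4] circ 466.9 -293.7 8.4 p2p [16.8  7.1  6.6]
(np.float64(136.05591368395244), np.float64(146.05591368395244)) 11 px [235. 235.] mean [ 455.4 -286.7  145.4] circ 455.4 -286.5 2.8 p2p [5.6 0.8 1.5]
(np.float64(146.05591368395244), np.float64(156.05591368395244)) 700 px [256. 241.] mean [ 466.9 -287.4  151.3] circ 466.9 -285.6 22.5 p2p [45.   9.9  9.9]
(np.float64(156.05591368395244), np.float64(166.05591368395244)) 937 px [255. 250.] mean [ 466.5 -287.3  161.3] circ 466.5 -285.6 23.1 p2p [46.2 10.3 10. ]
(np.float64(166.05591368395244), np.float64(176.05591368395244)) 1903 px [255. 268.] mean [ 466.6 -291.6  170.9] circ 466.6 -285.3 24.0 p2p [47.9 21.3 10. ]
valve (spare/front seen?)
```

View pics/w2.png

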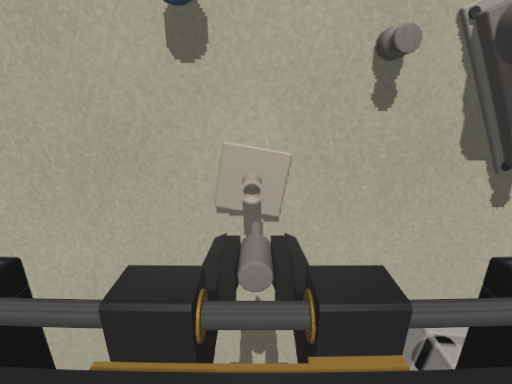

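The rod is held between the pads at (256,255) and the holder tube is empty. Next I'll move to just short of the vent and look.

```bash
python3 -m creep '[0.148,0.013,0,0,0,0,-1, 0.148,0.013,0,0,0,0,-1, 0.148,0.013,0,0,0,0,-1, 0.148,0.013,0,0,0,0,-1, 0.148,0.013,0,0,0,0,-1, 0.148,0.013,0,0,0,0,-1, 0.148,0.013,0,0,0,0,-1, 0.148,0.013,0,0,0,0,-1, 0,0,0,0,0,0,-1, 0,0,0,0,0,0,-1, 0,0,0,0,0,0,-1]'
python3 - <<'E'
from h import *
s,c=wrist(); P=cloud(c); save('w3.png',c); print(s['ee_pos'],s['eef_rot'])
b=(450,550,80,290)
blobs(P,53,64,(450,550,80,170)); blobs(P,70,84,b); blobs(P,20,30,b); blobs(P,5,12,b)
x,y,z=s['ee_pos']; blobs(P,z-40,z-10,(x-25,x+25,y-25,y+25),10)
# rim circle in image
g=cv2.cvtColor(c['pixels'],cv2.COLOR_RGB2GRAY)
m=((P[...,2]>56)&(P[...,2]<63)&(abs(P[...,0]-498)<20)&(abs(P[...,1]-129)<20))
q=P[m]; e=cv2.fitEllipse(cv2.convexHull(np.float32(q[:,:2]))); print('rim',e)
E
```

```text
time: 7.1
ee_pos: [494.8, 58.6, 142.6]
eef_rot: [-3.139, 0.001, 1.572]
contact_force: [-0.8, 0.4, -1.7]
width: 0.194
finger_force: 30.0
[494.789723    58.62954703 142.64471769] [-3.13900560e+00  6.94037395e-04  1.57159858e+00]
(53, 64) 502 px [257. 113.] mean [496.5 130.   58.6] circ 496.5 130.0 11.5 p2p [21.5 23.1  8. ]
(70, 84) 324 px [254.   4.] mean [494.1 200.3  72.1] circ 493.8 202.7 14.2 p2p [28.3  5.8  4.1]
(20, 30) 7113 px [256.  79.] mean [495.6 154.9  24.4] circ 494.9 157.1 63.4 p2p [ 58.9 114.6   8.8]
(20, 30) 145 px [257. 111.] mean [496.5 129.5  24.6] circ 496.4 129.7 5.9 p2p [11.4 10.8  6. ]
(5, 12) 2109 px [256.  87.] mean [495.3 148.2   7.4] circ 495.4 155.8 74.0 p2p [ 72.8 131.1   6.8]
(np.float64(102.64471769438825), np.float64(132.64471769438825)) 136 px [256. 227.] mean [495.6  61.8 118.2] circ 495.6 59.8 3.7 p2p [ 7.4  3.8 18.4]
rim ((496.4643859863281, 130.08187866210938), (22.113323211669922, 22.843250274658203), 6.364842414855957)
```

View pics/w3.png

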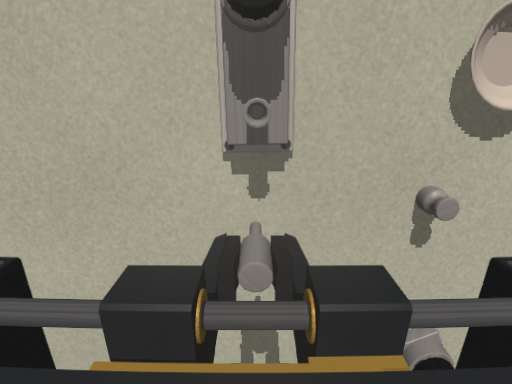

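The vent mouth is at pixel (257,112), measured at (496.5, 130.0). The rod tip, at pixel (256,227), is about 70.7 mm short of it.

```bash
python3 -m creep '[0.118,0.003,0,0,0,0,-1, 0.118,0,0,0,0,0,-1, 0,0,0,0,0,0,-1, 0,0,0.06,0,0,0,-1, 0,0,0.06,0,0,0,-1, 0,0,0,0,0,0,-1, 0,0,0,0,0,0,-1]'
python3 - <<'E'
from h import *
s,c=wrist(); P=cloud(c); print(s['ee_pos'],s['contact_force'])
x,y,z=s['ee_pos']; blobs(P,z-33,z-10,(x-25,x+25,y-25,y+25),10)
blobs(P,55,63,(470,520,y-5,150)); blobs(P,20,30,(450,550,80,290),1000)
E
```

```text
time: 7.85
ee_pos: [496.3, 128.8, 107.6]
eef_rot: [-3.14, 0.001, 1.57]
contact_force: [-0.0, 0.0, -0.7]
width: 0.192
finger_force: 30.0
[496.33997821 128.79729646 107.60027287] [-0.04473221  0.00224816 -0.7028574 ]
(np.float64(74.60027287290275), np.float64(97.60027287290275)) 129 px [256. 228.] mean [497.2 132.   83.6] circ 497.2 130.3 3.7 p2p [ 7.4  3.3 17.7]
(55, 63) 373 px [254. 211.] mean [496.3 132.9  58.7] circ 496.5 130.6 11.4 p2p [22.6 18.3  6.6]
(20, 30) 6565 px [254. 168.] mean [496.1 156.2  24.4] circ 496.5 154.8 59.7 p2p [ 57.5 108.2   8.4]
```

```bash
python3 -m creep '[0.002,-0.002,0.03,0,0,0,-1, 0,0,0.03,0,0,0,-1, 0,0,0.03,0,0,0,-1, 0,0,0.03,0,0,0,-1, 0,0,0,0,0,0,-1, 0,0,0,0,0,0,-1]'
```

```text
time: 8.5
ee_pos: [495.6, 130.9, 71.3]
eef_rot: [-3.14, 0.0, 1.572]
contact_force: [-0.2, -0.3, -0.7]
width: 0.192
finger_force: 30.0
```

```bash
python3 -m creep '[0,0,0.01,0,0,0,-1, 0,0,0.006,0,0,0,-1, 0,0,0,0,0,0,-1, 0,0,0,0,0,0,-1]'; python3 -m creep '[0,0,0.004,0,0,0,-1, 0,0,0.003,0,0,0,-1, 0,0,0,0,0,0,-1]'
```

```text
time: 8.9
ee_pos: [496.1, 130.9, 67.2]
eef_rot: [3.141, -0.0, 1.572]
contact_force: [0.6, 0.5, -0.6]
width: 0.196
finger_force: 30.0
time: 9.2
ee_pos: [496.4, 130.9, 65.7]
eef_rot: [3.141, -0.0, 1.572]
contact_force: [-1.9, -0.3, 4.5]
width: 0.198
finger_force: 30.0
```

```bash
python3 -m creep '[0,0,0.005,0,0,0,-1, 0,0,0.003,0,0,0,-1, 0,0,0,0,0,0,-1]'
```

```text
time: 9.5
ee_pos: [496.6, 130.9, 65.4]
eef_rot: [3.141, 0.0, 1.572]
contact_force: [-8.6, -1.4, 19.6]
width: 0.192
finger_force: 30.0
```

```bash
python3 -m creep '[0,0,-0.005,0,0,0,-1, 0,0,0,0,0,0,1, 0,0,0,0,0,0,1, 0,0,0,0,0,0,1, 0,0,0,0,0,0,1, 0,0,0,0,0,0,1, 0,0,-0.1,0,0,0,1, 0,0,-0.15,0,0,0,1, 0,0,-0.1,0,0,0,1, 0.04,0,0,0,0,0,1, 0,0,0,0,0,0,1, 0,0,0,0,0,0,1]'
python3 - <<'E'
from h import *
s,c=wrist(); P=cloud(c); save('w4.png',c); print(s['ee_pos'],s['eef_rot'],s['width'])
blobs(P,83,100,(460,540,100,160)); blobs(P,68,80,(460,540,180,260))
c=camera('top'); P=cloud(c); blobs(P,80,100,(460,540,100,160),5); blobs(P,68,80,(460,540,180,260))
E
```

```text
time: 10.7
ee_pos: [494.8, 142.8, 167.4]
eef_rot: [-3.139, 0.001, 1.573]
contact_force: [-0.6, -0.5, -0.2]
width: 1.001
finger_force: 0.0
[494.79934359 142.83873671 167.43480267] [-3.13880192e+00  8.31337517e-04  1.57283124e+00] 1.000805797781766
(83, 100) 376 px [258. 215.] mean [497.3 132.7  90.4] circ 497.4 131.5 8.9 p2p [16.8 16.7 10. ]
(68, 80) 2674 px [255. 104.] mean [494.4 220.6  72.9] circ 494.7 220.1 24.1 p2p [46.1 47.5 10.1]
(68, 80) 121 px [162. 229.] mean [489.1 228.2  72.5] circ 494.1 219.3 23.1 p2p [37.8 39.2 11.2]
```

View pics/w4.png

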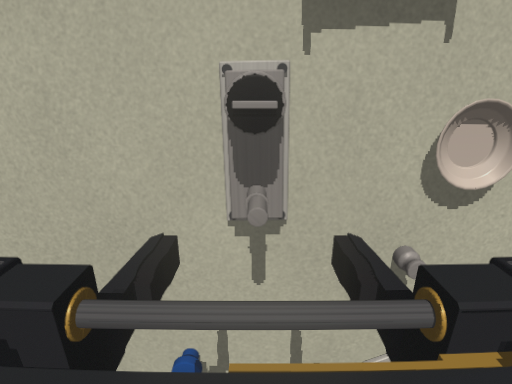

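The rod stands fully home with its handle at (258,215). The cap is at (255,104) with its ridge along x. Next I'll move over the cap.

```bash
python3 -m creep '[0.128,0,0,0,0,0,1, 0.129,0,0,0,0,0,1, 0,0,0.12,0,0,0,1, 0,0,0,0,0,0,1, 0,0,0,0,0,0,1]'
python3 - <<'E'
from h import *
s,c=wrist(); P=cloud(c); print(s['ee_pos'],s['eef_rot'],s['width'])
blobs(P,68,80,(460,540,180,260))
E
```

```text
time: 11.3
ee_pos: [494.2, 219.0, 131.1]
eef_rot: [-3.137, 0.002, 1.572]
contact_force: [-0.3, 0.6, 0.2]
width: 0.997
finger_force: 0.0
[494.15639331 218.9992618  131.14723044] [-3.13672418e+00  2.18857464e-03  1.57195778e+00] 0.9966151294738801
(68, 80) 2685 px [256. 207.] mean [494.8 222.4  72.6] circ 495.0 220.5 24.1 p2p [47. 48. 10.]
```

```bash
python3 -m creep '[0.004,0.002,0.12,0,0,0,1, 0,0,0.1,0,0,0,1, 0,0,0.04,0,0,0,1, 0,0,0,0,0,0,1, 0,0,0,0,0,0,1]'
```

```text
time: 11.85
ee_pos: [497.7, 221.2, 56.5]
eef_rot: [3.14, -0.001, 1.571]
contact_force: [-0.3, 0.1, -0.3]
width: 1.0
finger_force: 0.0
```

```bash
python3 -m creep '[0,0,0.015,0,0,0,1, 0,0,0,0,0,0,1, 0,0,0,0,0,0,1, 0,0,0,0,0,0,1]'
```

```text
time: 12.25
ee_pos: [496.9, 221.4, 51.2]
eef_rot: [3.141, -0.0, 1.572]
contact_force: [-0.0, 0.0, -0.7]
width: 1.003
finger_force: 0.0
```

```bash
python3 -m creep '[-0.003,-0.005,0.003,0,0,0,-1, 0,0,0,0,0,0,-1, 0,0,0,0,0,0,-1, 0,0,0,0,0,0,-1, 0,0,0,0,0,0,-1, 0,0,0,0,0,0,-1, 0,0,0,0,0,0,-1, 0,0,0,0,0,0,-1, 0,0,0,0,0,0,-1]'; python3 -c "
from plant import state;s=state();print(s['wrist_torque'],s['contact_force'],s['joints'])"
```

```text
time: 13.15
ee_pos: [495.0, 220.3, 49.7]
eef_rot: [-3.142, 0.0, 1.572]
contact_force: [0.5, -0.7, 0.7]
width: 0.513
finger_force: 30.0
[-0.03430004  0.0836712   0.00902445] [ 0.48032364 -0.66457419  0.6569552 ] [ 3.72746222e-01  2.09471885e-01  2.05397446e+00 -7.11036479e-06
  8.78204017e-01  3.71603451e-01]
```

```bash
python3 -m creep '[0,0,0,0,0,0.035,-1, 0,0,0,0,0,0.035,-1, 0,0,0,0,0,0.035,-1, 0,0,0,0,0,0.035,-1, 0,0,0,0,0,0,-1]'; python3 -c "
from plant import state;s=state();print(s['wrist_torque'],s['contact_force'],s['joints'])"
```

```text
time: 13.65
ee_pos: [495.1, 220.2, 49.7]
eef_rot: [3.141, 0.001, 1.427]
contact_force: [-0.1, 0.3, 0.9]
width: 0.516
finger_force: 30.0
[-0.13591047  0.05273705  0.74801708] [-0.09530594  0.33775379  0.93302178] [ 3.72929242e-01  2.09407629e-01  2.05397659e+00 -9.44965260e-04
  8.78159811e-01  5.17082371e-01]
```

A torque of 0.75 Nm after 8° suggests the stop. I'll try the other way and compare.

```bash
python3 -m creep '[0,0,0,0,0,-0.05,-1, 0,0,0,0,0,-0.05,-1, 0,0,0,0,0,-0.05,-1, 0,0,0,0,0,-0.05,-1, 0,0,0,0,0,-0.05,-1, 0,0,0,0,0,-0.05,-1, 0,0,0,0,0,0,-1]'; python3 -c "
from plant import state;s=state();print(s['wrist_torque'],s['contact_force'])
import h;s,c=h.wrist();h.save('w5.png',c)"
```

```text
time: 14.35
ee_pos: [495.1, 220.3, 49.7]
eef_rot: [3.141, -0.0, 1.739]
contact_force: [-0.4, 0.3, 0.8]
width: 0.514
finger_force: 30.0
[-0.07194754  0.02849616 -0.01951672] [-0.4284629   0.31140301  0.84266594]
```

View pics/w5.png

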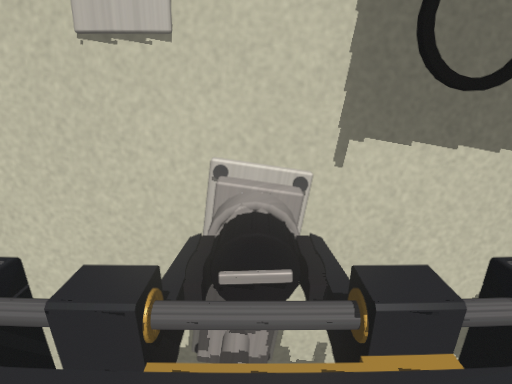

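The cap turns freely counter-clockwise from above, and the ridge from (219,278) to (292,275) leads the fingers by about 2.4°. The cap has therefore turned about 11°, leaving 49° to go.

```bash
python3 -m creep '[0,0,0,0,0,-0.102,-1, 0,0,0,0,0,-0.102,-1, 0,0,0,0,0,-0.102,-1, 0,0,0,0,0,-0.102,-1, 0,0,0,0,0,-0.102,-1, 0,0,0,0,0,-0.102,-1, 0,0,0,0,0,-0.102,-1, 0,0,0,0,0,-0.102,-1, 0,0,0,0,0,0,-1, 0,0,0,0,0,0,-1]'
python3 - <<'E'
from h import *
s,c=wrist(); h=P=cloud(c); h.setflags; save('w6.png',c); print(s['wrist_torque'],s['contact_force'])
g=cv2.cvtColor(c['pixels'],cv2.COLOR_RGB2GRAY)
m=((P[...,2]>70)&(P[...,2]<82)&(np.hypot(P[...,0]-495,P[...,1]-220)<22)&(g>90)).astype(np.uint8)
n,l,st,ce=cv2.connectedComponentsWithStats(m)
i=1+st[1:,4].argmax(); q=P[l==i]; r=cv2.minAreaRect(np.float32(q[:,:2])); print(st[i],r)
d=np.linalg.svd(q[:,:2]-q[:,:2].mean(0))[2][0] if len(q)<3000 else 0; print(np.degrees(np.arctan2(d[1],d[0])))
E
```

```text
time: 15.4
ee_pos: [495.0, 220.3, 49.7]
eef_rot: [3.142, -0.0, 2.591]
contact_force: [-0.1, -0.5, 0.4]
width: 0.513
finger_force: 30.0
[-0.00889583 -0.01631529 -0.02690363] [-0.09403841 -0.50504353  0.3524303 ]
[220 270  63  10 215] ((493.6436767578125, 219.77098083496094), (30.260845184326172, 3.9791297912597656), 61.24537658691406)
58.97433595720923
```

View pics/w6.png

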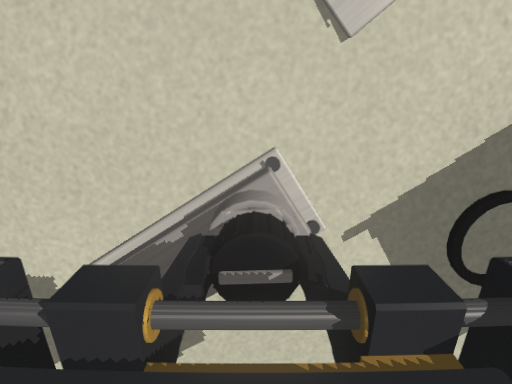

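The ridge, at (219–292, 275), still lies along the fingers. Its world angle is about 60°, so the cap has turned about 59–60°. I'll lift gently.

```bash
python3 -m creep '[0,0,-0.01,0,0,0,-1, 0,0,-0.01,0,0,0,-1, 0,0,0,0,0,0,-1]'
```

```text
time: 15.75
ee_pos: [495.2, 220.3, 56.2]
eef_rot: [3.141, 0.0, 2.593]
contact_force: [-0.6, -0.2, -1.1]
width: 0.511
finger_force: 30.0
```

Lifting free. Up to 100 mm above the socket.

```bash
python3 -m creep '[0,0,-0.03,0,0,0,-1, 0,0,-0.05,0,0,0,-1, 0,0,-0.07,0,0,0,-1, 0,0,-0.07,0,0,0,-1, 0,0,-0.05,0,0,0,-1, 0,0,-0.03,0,0,0,-1, 0,0,-0.012,0,0,0,-1, 0,0,0,0,0,0,-1, 0,0,0,0,0,0,-1, 0,0,0,0,0,0,-1, 0,0,0,0,0,0,-1]'
python3 - <<'E'
from h import *
s,c=wrist(); P=cloud(c); x,y,z=s['ee_pos']
blobs(P,z+15,z+32,(x-24,x+24,y-24,y+24),100)
c=camera('top'); P=cloud(c); blobs(P,80,100,(460,540,100,160),5); blobs(P,130,180,(460,540,180,260))
c=camera('scene'); cv2.imwrite('pics/s9.png',cv2.resize(c['pixels'][100:300,200:400,::-1],(600,600)))
print(state()['ee_pos'],abs(state()['qvel']).max())
E
```

```text
time: 16.85
ee_pos: [494.5, 220.1, 148.3]
eef_rot: [-3.14, -0.001, 2.594]
contact_force: [-0.5, -0.4, -0.8]
width: 0.518
finger_force: 30.0
(np.float64(163.34219750843843), np.float64(180.34219750843843)) 6484 px [252. 265.] mean [490.6 221.8 171.3] circ 493.0 217.7 29.2 p2p [46.6 47.9 17. ]
(80, 100) 57 px [206. 225.] mean [498.3 128.6  90.7] circ 498.4 129.1 8.9 p2p [17.3 17.5 10.4]
[494.82703086 220.18281085 148.80946231] 0.003533440436781625
```

View pics/s9.png

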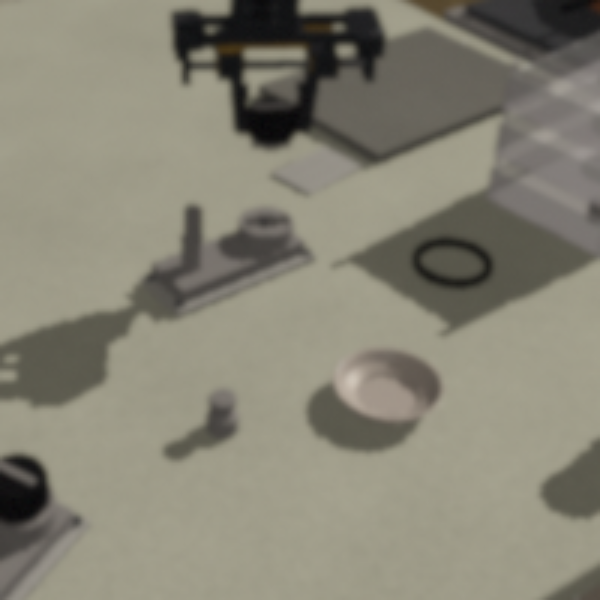

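The cap is in the gripper at (270,115), above the open socket at (267,225). The rod stands in the vent at (193,235), and the arm is still. The lift so far is 49.7 → 148.6 mm, about 99 mm.

```bash
python3 -c "
from plant import hand_in;print(hand_in())"
```

```text
the job is handed in; nothing more can be done
None
```

Job handed in at about 17 s: the rod stands fully home in the front valve's vent, and its cap, which unscrewed counter-clockwise from above, is held still in the gripper about 99 mm above the socket.

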